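# Socket a post frame into the frame below

## Task

Two small post frames stand on the bench, and a low stacking base with four corner cups is fixed to it. Pick up the post frame whose four posts match the spacing of the cups, and set it down on the base (do not drop it), so that each post stands fully home in its own cup; then let go. Leave the other post frame standing where it is.

Things in the scene. Friction and masses are not known exactly. Their poses are not given: they have to be found in the camera images.
- post_frame: Larger loose steel post frame, 0.35 kg: 4 round posts, 12 mm thick, centres 110 (own x) by 80 mm (own y) apart; rim 54-66, post caps to 73 mm above feet. Origin: centre, at foot level; z up. Lift bar over its middle along x: 110 long, 12 wide, 92-108 mm above feet, an upright at each end, free below down to 66 mm. Grip its middle across y, 100 mm above feet. Same after a half turn.
- small_frame: Smaller loose post frame of the same make and height (108 mm), its posts 76 mm (own x) by 56 mm (own y) apart: too small for the base. Origin at its centre at the level of the feet; z up. Which of the two frames stands where varies. Between the frames and the base stands a fixed metal box, lid shut, its handle up to 110 mm above the bench.
- socket_frame: Low steel stacking base, fixed: 4 round flared cups, centres 110 (own x) by 80 mm (own y) apart. Origin: centre of its underside, on the bench; z up. Cup floors, where the feet stand when home, 6 mm above the origin, mouths 36 mm; 22 mm wide inside at the floor, 34 at the mouth. Same after a half turn. A loose relay, top 44 mm up, stands between the cups; the rim clears it.

How it is judged:
By the outcome, as a careful person would: the job done as asked, in the order asked, and still so for the second after the job is handed in, with the robot touching nothing.
It also fails if it takes over 40 s, if anything falls off the work surface, if the arm or the gripper's body presses on something with over 40 N, if the wrist force passes 120 N, or if a joint passes its speed limit or range.

## Robot

A 7-joint arm with a two-finger parallel gripper is mounted at the origin on a cart in front of the work surface, level with it; the furniture and walls round the work are solid. World frame = base frame: x ahead of the robot, y to its left, z up, the work surface at z = 0. Lengths are in m, angles in rad, forces in N, time in s.
With the tool pointing down it reaches from about 0.425 to 1.025 m from the base axis. Payload 3.6 kg.
Tool frame: the origin (TCP) lies at the very end of the fingers, on their centre line; the grasp point (between the pads) lies 19 mm behind it; z points along the fingers, y is the line along which they close (so a half turn about z gives the same grasp; the last joint's range is limited). The gripper opens to 85 mm and grips with 20 to 120 N. Pads are 22 mm wide; open, the fingers measure 114 mm over their backs; the gripper's body (76 mm by 85 mm) begins 54 mm behind the grasp point. The pads swing forward as they close: fully open they stand 13 mm farther back than shut.
Start: joints at [-1.345, 0.591, 0.048, 1.609, -0.033, 0.943, -0.034], TCP at [0.228, 0.688, 0.231] pointing down, gripper open.
Joint ranges: [-2.69, 2.69], [-0.47, 2.24], [-1.27, 1.36], [0.19, 2.51], [-1.53, 4.68], [0.08, 2.07], [-3.09, 3.09]. Speed limits (rad/s): [2.57, 2.57, 3.14, 3.14, 3.14, 3.14, 3.14].

## Interface

Orientations are given as a unit quaternion [x, y, z, w].
In Python, from station import readout, get_image, ticket gives the robot as it stands.
- The arm moves only by the tool arm_command, never from a script. Its argument "series" is a list of rows, each a list of 5 numbers: the shift along the tool's x, y, z each as a share of 400 mm, from -1 to 1, then the turn about the tool's z as a share of 0.5 rad, from -1 to 1, then the finger opening in mm, from 0 to 85.4. A call has 1 to 12 rows; each row is the pose to reach, as a shift and turn from the pose commanded when the call began, along the tool's axes at that moment; what a row does not reach only later rows make up. A row lasts 1/12 s, in which the tool goes at most 41.7 mm and 7.16 degrees, less where a joint would pass 70% of its speed; a pose out of reach is approached as far as the arm can. A call with a number of a shift or a turn outside -1 to 1 is refused whole. A call with a gripper value outside its range is refused whole. The fingers move at their own pace and stop on an object; the grip force is fixed at half the most. Time passes only in rows, so rows that repeat a pose let the fingers close. It gives the time, the measured TCP pose, the force, the opening and the grip force at its end, in the units of the state.
- readout.read_state(): the state, without advancing time (a new reading comes with each control period).
- get_image(name): name is "scene" or "top"; returns a dict with "img" (420x560x3 uint8, red, green, blue), "fovy" (degrees; the focal length in pixels is half the picture's height over the tangent of half this angle, whatever the lens; pixels are square), "cx", "cy" (the principal point, pixels), "rvec" (rotation vector, rad) and "tvec" (3), from world to camera coordinates, as OpenCV has them. Camera axes: x right, y down, z forward; pixel columns grow to the right and rows downward; lengths in m; the calibration is good to about 2 mm. A picture is of the moment at which its call begins. There is no depth.
- ticket.job_done(): hands the job in; it is judged then, once.
The state is a dict: "time_s": time; "joints": joint angles; "dq": joint speeds; "effort": joint torques, N m; "ee_pos": TCP position; "orientation": TCP orientation; "contact_force": force on the tool from outside, world axes, zero at the start; "ft_torque": the same for the moment, N m; "grip_width": opening from 0.0 (shut) to 1.0 (fully open); "grip_force": force on a finger pad.
Only numpy, scipy, OpenCV 4.12 (cv2) and the standard library are available. Lean on these libraries where they do the work, as an engineer would, in place of code of your own. Each camera call takes 0.05 s, during which the arm holds its last target. There are 200 camera calls.

## Working session

There is one attempt and no reset: what is moved stays moved. The work goes in short steps, Python scripts to look and compute and a tool call to move; the robot and the scene stay as the last step left them, time stands still between calls to the robot, and variables do not carry over. Pictures are saved under pics/ and viewed, at most 10 in all, crops included, and the job is handed in when it is done.

Besides the shell and the picture viewer there is one more tool, called after "Call:" in YAML: its name, and indented under it one key for each argument. arm_command: Moves the arm, as the interface text tells. Shift numbers are shares of 400 mm and turn numbers shares of 0.5 rad, none past 1 either way. Its arguments: {"type":"object","properties":{"series":{"type":"array"}},"required":["series"]}

```bash
mkdir -p pics
python3 - <<'E'
from station import readout, get_image
import cv2, numpy as np
s=readout.read_state(); print(s)
for n in ("scene","top"):
    d=get_image(n); cv2.imwrite(f"pics/{n}0.png",d["img"][:,:,::-1]); print(n,{k:v for k,v in d.items() if k!="img"})
E
```

```text
{'time_s': 0.0, 'joints': array([-1.34450383,  0.59211199,  0.04828775,  1.60986571, -0.03328998,
        0.9426909 , -0.03371922]), 'dq': array([ 0.00031166,  0.00051059,  0.00021049, -0.00188718,  0.00075431,
       -0.00162249,  0.0012384 ]), 'effort': array([ 3.93136743e-04, -5.48702395e+01,  1.54639777e+00, -1.98121440e+01,
        9.33645963e-03,  8.54086247e-03, -4.57902942e-07]), 'ee_pos': array([0.22764155, 0.6874417 , 0.23012953]), 'orientation': array([ 1.59178119e-01,  9.87249227e-01, -1.12979558e-03, -1.16662329e-04]), 'contact_force': array([-1.52821248, -0.70866098,  0.14582719]), 'ft_torque': array([ 0.03487303,  0.05156247, -0.01130473]), 'grip_force': 0.0, 'grip_width': 1.001565001910853}
scene {'fovy': 47.59003971765079, 'cx': 277.75657540108017, 'cy': 206.50370109390784, 'rvec': array([ 2.08101534, -1.18928819,  0.50603347]), 'tvec': array([-0.28955137,  0.34889386,  1.17518526])}
top {'fovy': 50.49089962669834, 'cx': 269.7479827893533, 'cy': 213.57894388871674, 'rvec': array([ 2.16303182, -2.16003234,  0.10097175]), 'tvec': array([-0.01879701,  0.56113284,  1.05902997])}
```

View pics/scene0.png

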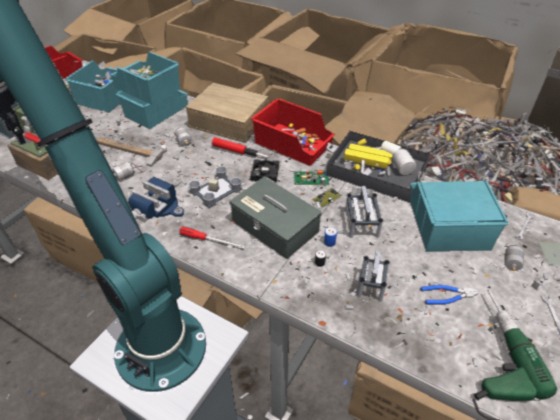

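View pics/top0.png

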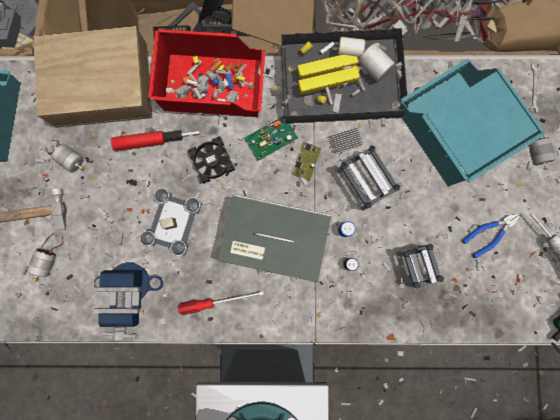

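The large frame is at about (368,177) in the top view and the small one at (420,265). The base is at about (170,222), with the box between. Next I'll zoom in on the frame and the base.

Run:
```python
import cv2, numpy as np
a=cv2.imread("pics/top0.png"); s=cv2.imread("pics/scene0.png")
f=lambda im,x,y:cv2.resize(im[y:y+75,x:x+100],(400,300),interpolation=cv2.INTER_CUBIC)
cv2.imwrite("pics/crops.png",np.vstack([np.hstack([f(a,320,140),f(a,120,185)]),np.hstack([f(s,315,170),f(s,160,155)])]))
```

```text
(no output)
```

View pics/crops.png

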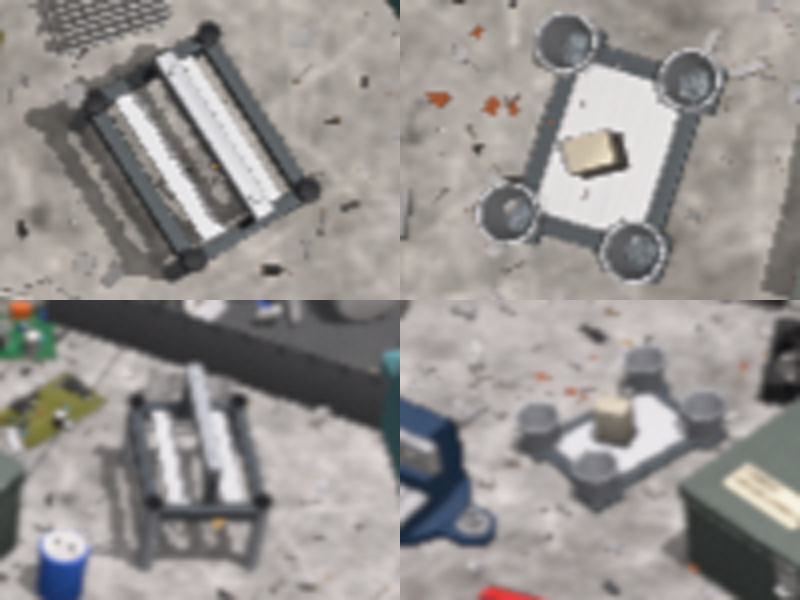

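Upper-left crop: the caps of the large frame, whose bar runs along its long side. Upper-right: the four cup mouths and the relay. The same features show below in the scene view. I'll cast rays through these points onto their known heights and fit the known rectangles.

```bash
cat > h.py <<'E'
import cv2, numpy as np
from station import readout, get_image
def cast(d,px,z):
    f=210/np.tan(np.radians(d["fovy"]/2)); R=cv2.Rodrigues(d["rvec"])[0]; t=d["tvec"]
    px=np.asarray(px,float); r=np.c_[(px[:,0]-d["cx"])/f,(px[:,1]-d["cy"])/f,np.ones(len(px))]@R
    c=-R.T@t; return (c+r*((z-c[2])/r[:,2])[:,None])[:,:2]
def fit(p,lx=.11,ly=.08):
    # p ordered round the rectangle; returns centre, yaw of the long axis, residuals mm
    p=np.asarray(p); c=p.mean(0)
    e=np.roll(p,-1,0)-p; L=np.linalg.norm(e,axis=1)
    v=e[0]-e[2] if L[0]+L[2]>L[1]+L[3] else e[1]-e[3]
    w=e[1]-e[3] if L[0]+L[2]>L[1]+L[3] else e[2]-e[0]
    w=np.array([w[1],-w[0]]); w*=np.sign(w@v); v=v*1.0+w
    return c.round(4), np.arctan2(v[1],v[0]).round(4), (L*1e3).round(1)
E
python3 - <<'E'
from h import *
T=get_image("top"); S=get_image("scene")
caps_t=np.array([(207,33),(307,188),(182,262),(95,103)])/4+[320,140]
cups_t=np.array([(167,42),(289,80),(234,252),(107,213)])/4+[120,185]
caps_s=np.array([(137,402),(239,402),(262,500),(152,500)])/4+[315,95]
cups_s=np.array([(538,415),(645,358),(703,404),(595,464)])/4+[60,80]
for n,d,p,z in (("caps t",T,caps_t,.073),("caps s",S,caps_s,.073),("cups t",T,cups_t,.036),("cups s",S,cups_s,.036)):
    q=cast(d,p,z); print(n,*fit(q)); print(q.round(3).tolist())
for n,d in (("T",T),("S",S)): R=cv2.Rodrigues(d["rvec"])[0]; print(n,-R.T@d["tvec"])
print("box t",cast(T,[(228,197),(330,217),(320,281),(212,261)],.08))
print("wood/teal/dark",cast(T,[(370,212),(290,115),(410,115),(347,228),(402,95)],.08))
print(cv2.Rodrigues(cv2.Rodrigues(np.zeros(3))[0])[0].T, readout.read_state()["ee_pos"])
E
```

```text
caps t [ 0.6447 -0.2536] -2.6133 [109.   86.2 106.9  79.3]
[[0.713, -0.261], [0.62, -0.317], [0.576, -0.243], [0.671, -0.194]]
caps s [ 0.6434 -0.2586] -2.6068 [ 78.6 105.6  80.4 105.6]
[[0.669, -0.198], [0.709, -0.266], [0.618, -0.32], [0.578, -0.251]]
cups t [0.5407 0.2248] 2.8429 [ 78.8 109.2  81.1 109.9]
[[0.605, 0.246], [0.581, 0.171], [0.477, 0.202], [0.5, 0.28]]
cups s [0.5419 0.2219] -0.3084 [109.6  79.6 109.4  79.4]
[[0.502, 0.276], [0.606, 0.243], [0.582, 0.167], [0.478, 0.201]]
T [ 0.4466417  -0.03121321  1.11189244]
S [-0.37341317 -0.55471791  1.06746333]
box t [[ 0.59478537  0.07922486]
 [ 0.54792364 -0.1587122 ]
 [ 0.40062434 -0.13404867]
 [ 0.44566942  0.11441918]]
wood/teal/dark [[ 0.55968103 -0.25169743]
 [ 0.79224016 -0.0664543 ]
 [ 0.79167215 -0.35152856]
 [ 0.5223445  -0.19773329]
 [ 0.84090322 -0.3340148 ]]
[[0. 0. 0.]] [0.22775087 0.68774767 0.23056015]
```

```bash
cat >> h.py <<'E'
from scipy.spatial.transform import Rotation as Ro
def go(x,y,z,yaw):
    "shares for tool shift and turn to bring the TCP to x,y,z with tool y along yaw (mod pi)"
    s=readout.read_state(); R=Ro.from_quat(s["orientation"]).as_matrix()
    cur=np.arctan2(R[1,1],R[0,1]); d=(yaw-cur+np.pi/2)%np.pi-np.pi/2
    print("shift",(R.T@(np.array([x,y,z])-s["ee_pos"])/.4).round(4),"turn",round(-d/.5,4),"| pos",s["ee_pos"].round(4),"yaw",cur.round(3),"tilt",R[:,2].round(4))
    print("F",s["contact_force"].round(1),"grip",round(s["grip_width"],3),round(s["grip_force"],1),"t",s["time_s"],"q",s["joints"].round(2))
E
python3 -c "
from h import *
go(.37,.37,.25,2.102);go(.644,-.256,.25,2.102)"
```

```text
shift [-0.5873 -0.6424 -0.0476] turn -1.7019 | pos [0.2278 0.6877 0.2306] yaw 1.251 tilt [-4.0e-04 -1.4e-03 -1.0e+00]
F [ 0.3  0.6 -0.4] grip 1.001 0.0 t 0.2 q [-1.34  0.59  0.05  1.61 -0.03  0.94 -0.03]
shift [-1.7295 -1.9127 -0.0457] turn -1.7019 | pos [0.2278 0.6877 0.2306] yaw 1.251 tilt [-4.0e-04 -1.4e-03 -1.0e+00]
F [ 0.3  0.6 -0.4] grip 1.001 0.0 t 0.2 q [-1.34  0.59  0.05  1.61 -0.03  0.94 -0.03]
```

Call:
arm_command:
  series:
    - [-0.59,-0.64,-0.06,-1,85]
    - [-0.59,-0.64,-0.06,-1,85]
    - [-0.59,-0.64,-0.06,-1,85]
    - [-0.59,-0.64,-0.06,-1,85]
    - [-0.59,-0.64,-0.06,-1,85]
    - [-0.59,-0.64,-0.06,-1,85]
    - [-0.59,-0.64,-0.06,-1,85]
    - [-0.59,-0.64,-0.06,-1,85]
    - [-0.59,-0.64,-0.06,-1,85]
    - [-0.59,-0.64,-0.06,-1,85]

```text
time_s: 1.03
ee_pos: [0.3742, 0.3652, 0.2555]
orientation: [-0.086, 0.996, -0.002, 0.0]
contact_force: [-0.0, 0.1, 0.3]
grip_width: 0.995
grip_force: 0.0
```

```bash
python3 -c "
from h import *
go(.52,.04,.25,2.102);go(.644,-.256,.25,2.102)"
```

```text
shift [-0.2207 -0.8631  0.0165] turn -0.7199 | pos [0.3742 0.3652 0.2555] yaw 1.742 tilt [ 9.0e-04 -3.1e-03 -1.0e+00]
F [-0.   0.1  0.3] grip 0.995 0.0 t 1.0333 q [-0.82  0.31 -0.05  2.03  0.03  0.8   0.85]
shift [-0.4001 -1.6451  0.0191] turn -0.7199 | pos [0.3742 0.3652 0.2555] yaw 1.742 tilt [ 9.0e-04 -3.1e-03 -1.0e+00]
F [-0.   0.1  0.3] grip 0.995 0.0 t 1.0333 q [-0.82  0.31 -0.05  2.03  0.03  0.8   0.85]
```

Call:
arm_command:
  series:
    - [-0.22,-0.86,0.0,-0.72,85]
    - [-0.22,-0.86,0.0,-0.72,85]
    - [-0.22,-0.86,0.0,-0.72,85]
    - [-0.22,-0.86,0.0,-0.72,85]
    - [-0.22,-0.86,0.0,-0.72,85]
    - [-0.22,-0.86,0.0,-0.72,85]
    - [-0.22,-0.86,0.0,-0.72,85]
    - [-0.22,-0.86,0.0,-0.72,85]
    - [-0.22,-0.86,0.0,-0.72,85]
    - [-0.22,-0.86,0.0,-0.72,85]

```text
time_s: 1.87
ee_pos: [0.5229, 0.0416, 0.2555]
orientation: [-0.262, 0.965, -0.002, 0.001]
contact_force: [0.4, 0.4, 0.0]
grip_width: 0.994
grip_force: 0.0
```

```bash
python3 -c "
from h import *
go(.644,-.256,.2,2.102)"
```

```text
shift [ 0.1151 -0.7943  0.1421] turn -0.0021 | pos [0.5229 0.0416 0.2555] yaw 2.101 tilt [ 0.003  -0.0032 -1.    ]
F [0.4 0.4 0. ] grip 0.994 0.0 t 1.8667 q [-0.17  0.31  0.    2.04  0.    0.79  1.93]
```

Call:
arm_command:
  series:
    - [0.115,-0.794,0.14,0,85]
    - [0.115,-0.794,0.14,0,85]
    - [0.115,-0.794,0.14,0,85]
    - [0.115,-0.794,0.14,0,85]
    - [0.115,-0.794,0.14,0,85]
    - [0.115,-0.794,0.14,0,85]
    - [0.115,-0.794,0.14,0,85]
    - [0.115,-0.794,0.14,0,85]
    - [0.115,-0.794,0.14,0,85]
    - [0.115,-0.794,0.14,0,85]
    - [0.115,-0.794,0.14,0,85]

```text
time_s: 2.78
ee_pos: [0.6441, -0.2455, 0.1987]
orientation: [-0.268, 0.964, 0.001, -0.0]
contact_force: [0.4, 0.5, 0.2]
grip_width: 0.995
grip_force: 0.0
```

Run:
```python
from h import *
go(.644,-.256,.081,2.102)
T=get_image("top")["img"][:,:,::-1]; S=get_image("scene")["img"][:,:,::-1]
f=lambda im,x,y:cv2.resize(im[y:y+150,x:x+150],(400,400),interpolation=cv2.INTER_CUBIC)
cv2.imwrite("pics/above.png",np.hstack([f(T,295,95),f(S,290,100)]))
```

```text
shift [ 0.0139 -0.0231  0.2942] turn 0.0212 | pos [ 0.6441 -0.2455  0.1987] yaw 2.113 tilt [-6.0e-04  1.9e-03 -1.0e+00]
F [0.4 0.5 0.2] grip 0.995 0.0 t 2.7833 q [ 0.27  0.58  0.04  1.72 -0.03  0.84  2.44]
```

View pics/above.png

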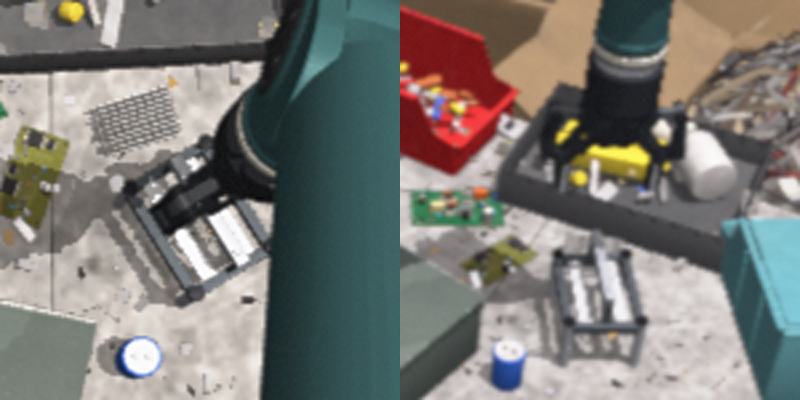

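The gripper is above the large frame with the fingers straddling the bar direction. I'll let it settle, then read again.

Call:
arm_command:
  series:
    - [0,0,0,0,85]
    - [0,0,0,0,85]

```text
time_s: 3.05
ee_pos: [0.6439, -0.2457, 0.1997]
orientation: [-0.268, 0.963, 0.0, 0.0]
contact_force: [0.1, -1.3, 0.4]
grip_width: 0.995
grip_force: 0.0
```

```bash
python3 -c "
from h import *
go(.644,-.256,.081,2.102)"
```

```text
shift [ 0.0132 -0.0222  0.2969] turn 0.0229 | pos [ 0.6439 -0.2457  0.1997] yaw 2.113 tilt [ 4.e-04  6.e-04 -1.e+00]
F [ 0.1 -1.3  0.4] grip 0.995 0.0 t 3.05 q [ 0.27  0.58  0.04  1.72 -0.03  0.84  2.44]
```

Call:
arm_command:
  series:
    - [0.013,-0.022,0.0,0.023,85]
    - [0.013,-0.022,0.06,0.023,85]
    - [0.013,-0.022,0.12,0.023,85]
    - [0.013,-0.022,0.18,0.023,85]
    - [0.013,-0.022,0.23,0.023,85]
    - [0.013,-0.022,0.27,0.023,85]
    - [0.013,-0.022,0.297,0.023,85]
    - [0.013,-0.022,0.297,0.023,85]

```text
time_s: 3.72
ee_pos: [0.642, -0.2577, 0.0781]
orientation: [-0.261, 0.965, 0.001, -0.002]
contact_force: [0.5, 0.4, -0.0]
grip_width: 0.995
grip_force: 0.0
```

Run:
```python
from h import *
go(.644,-.256,.081,2.102)
S=get_image("scene")["img"][:,:,::-1];T=get_image("top")["img"][:,:,::-1]
f=lambda im,x,y:cv2.resize(im[y:y+100,x:x+100],(400,400),interpolation=cv2.INTER_CUBIC)
cv2.imwrite("pics/down.png",np.hstack([f(S,315,135),f(T,320,130)]))
```

```text
shift [-0.0066  0.0012 -0.0073] turn -0.0058 | pos [ 0.642  -0.2577  0.0781] yaw 2.099 tilt [-0.0042  0.0011 -1.    ]
F [ 0.5  0.4 -0. ] grip 0.995 0.0 t 3.7167 q [ 0.29  0.73  0.04  1.78 -0.04  0.64  2.45]
```

View pics/down.png

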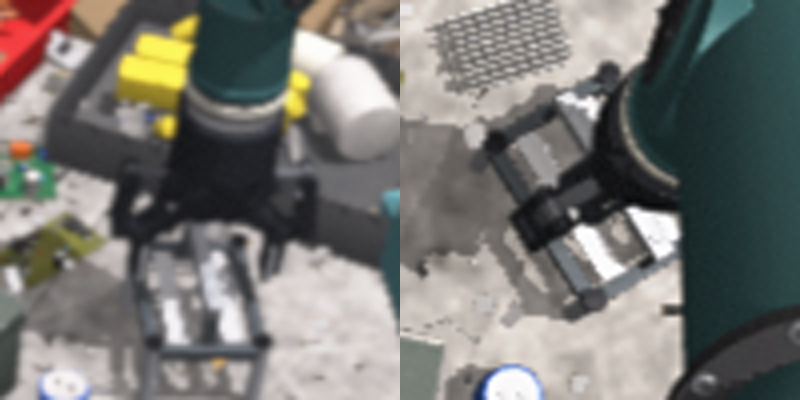

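The fingers straddle the bar at mid-length: the finger is at (540,225), and the caps on that side are at (495,140) and (590,300). I'll raise it 3 mm and close.

Call:
arm_command:
  series:
    - [-0.006,0.0,-0.007,0,85]
    - [-0.006,0.0,-0.007,0,40]
    - [-0.006,0.0,-0.007,0,20]
    - [-0.006,0.0,-0.007,0,5]
    - [-0.006,0.0,-0.007,0,0]
    - [-0.006,0.0,-0.007,0,0]
    - [-0.006,0.0,-0.007,0,0]
    - [-0.006,0.0,-0.007,0,0]
    - [-0.006,0.0,-0.007,0,0]
    - [-0.006,0.0,-0.007,0,0]
    - [-0.006,0.0,-0.007,0,0]
    - [-0.006,0.0,-0.007,0,0]

```text
time_s: 4.82
ee_pos: [0.6459, -0.2568, 0.0835]
orientation: [-0.261, 0.965, -0.0, 0.0]
contact_force: [-0.4, -0.0, 3.1]
grip_width: 0.125
grip_force: 60.1
```

```bash
python3 -c "
from h import *
go(.644,-.256,.26,2.102)"
```

```text
shift [ 0.003   0.004  -0.4412] turn -0.0055 | pos [ 0.6459 -0.2568  0.0835] yaw 2.099 tilt [ 2.e-04 -1.e-04 -1.e+00]
F [-0.4 -0.   3.1] grip 0.125 60.1 t 4.8167 q [ 0.29  0.72  0.04  1.77 -0.04  0.65  2.45]
```

Call:
arm_command:
  series:
    - [0,0,-0.02,0,0]
    - [0,0,-0.06,0,0]
    - [0,0,-0.11,0,0]
    - [0,0,-0.17,0,0]
    - [0,0,-0.23,0,0]
    - [0,0,-0.29,0,0]
    - [0,0,-0.35,0,0]
    - [0,0,-0.4,0,0]
    - [0,0,-0.43,0,0]
    - [0,0,-0.44,0,0]
    - [0,0,-0.44,0,0]

```text
time_s: 5.73
ee_pos: [0.6456, -0.2565, 0.2595]
orientation: [-0.261, 0.965, -0.0, 0.0]
contact_force: [-0.4, -0.8, -4.3]
grip_width: 0.127
grip_force: 59.2
```

Run:
```python
from h import *
go(.60,-.01,.26,1.7);go(.5413,.2234,.26,1.267)
S=get_image("scene")["img"][:,:,::-1];T=get_image("top")["img"][:,:,::-1]
f=lambda im,x,y:cv2.resize(im[y:y+150,x:x+150],(400,400),interpolation=cv2.INTER_CUBIC)
cv2.imwrite("pics/lift.png",np.hstack([f(S,300,80),f(T,300,90)]))
```

```text
shift [-0.2125  0.5897 -0.0012] turn 0.7994 | pos [ 0.6456 -0.2565  0.2595] yaw 2.1 tilt [ 3.e-04 -1.e-04 -1.e+00]
F [-0.4 -0.8 -4.3] grip 0.127 59.2 t 5.7333 q [ 0.28  0.53  0.05  1.66 -0.03  0.96  2.44]
shift [-0.3802  1.1675 -0.0013] turn 1.6654 | pos [ 0.6456 -0.2565  0.2595] yaw 2.1 tilt [ 3.e-04 -1.e-04 -1.e+00]
F [-0.4 -0.8 -4.3] grip 0.127 59.2 t 5.7333 q [ 0.28  0.53  0.05  1.66 -0.03  0.96  2.44]
```

View pics/lift.png

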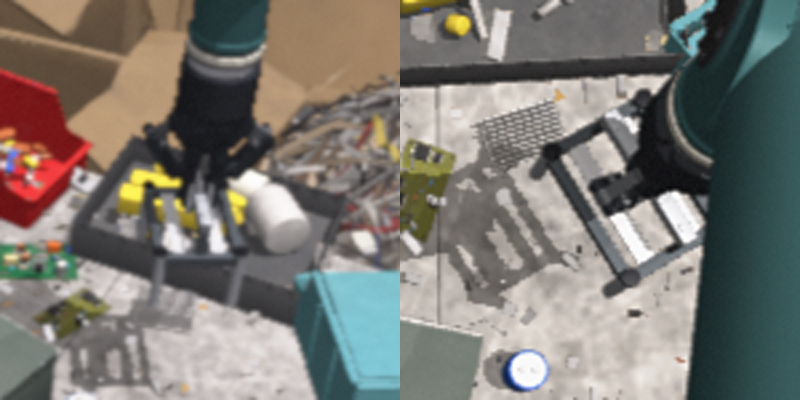

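The frame is lifted clear and held level. I'll carry it across with gentle ramps.

Call:
arm_command:
  series:
    - [-0.008,0.025,0,0.03,0]
    - [-0.027,0.075,0,0.1,0]
    - [-0.054,0.15,0,0.2,0]
    - [-0.081,0.225,0,0.3,0]
    - [-0.108,0.3,0,0.4,0]
    - [-0.135,0.375,0,0.5,0]
    - [-0.162,0.45,0,0.6,0]
    - [-0.186,0.52,0,0.7,0]
    - [-0.203,0.565,0,0.77,0]
    - [-0.211,0.585,0,0.8,0]
    - [-0.212,0.59,0,0.8,0]
    - [-0.212,0.59,0,0.8,0]

```text
time_s: 6.83
ee_pos: [0.5989, -0.0093, 0.2579]
orientation: [-0.066, 0.998, -0.0, -0.001]
contact_force: [0.4, -0.9, -4.3]
grip_width: 0.125
grip_force: 59.1
```

```bash
python3 -c "
from h import *
go(.5413,.2234,.26,1.267)"
```

```text
shift [ 0.0668  0.5956 -0.0049] turn 0.8698 | pos [ 0.5989 -0.0093  0.2579] yaw 1.702 tilt [-2.8e-03 -3.0e-04 -1.0e+00]
F [ 0.4 -0.9 -4.3] grip 0.125 59.1 t 6.8333 q [-0.15  0.41  0.12  1.88 -0.06  0.87  1.71]
```

Call:
arm_command:
  series:
    - [0.003,0.025,0,0.03,0]
    - [0.009,0.075,0,0.1,0]
    - [0.017,0.15,0,0.2,0]
    - [0.025,0.225,0,0.32,0]
    - [0.034,0.3,0,0.44,0]
    - [0.042,0.375,0,0.55,0]
    - [0.051,0.45,0,0.66,0]
    - [0.059,0.52,0,0.76,0]
    - [0.064,0.57,0,0.84,0]
    - [0.067,0.59,0,0.87,0]
    - [0.067,0.596,0,0.87,0]
    - [0.067,0.596,0,0.87,0]

```text
time_s: 7.83
ee_pos: [0.5431, 0.222, 0.2588]
orientation: [0.152, 0.988, -0.001, -0.0]
contact_force: [0.7, -0.2, -4.6]
grip_width: 0.127
grip_force: 59.1
```

Run:
```python
from h import *
go(.5413,.2234,.14,1.267)
S=get_image("scene")["img"][:,:,::-1];T=get_image("top")["img"][:,:,::-1]
f=lambda im,x,y:cv2.resize(im[y:y+133,x:x+133],(400,400),interpolation=cv2.INTER_CUBIC)
cv2.imwrite("pics/over.png",np.hstack([f(S,145,95),f(T,105,150)]))
```

```text
shift [0.0054 0.0025 0.2969] turn -0.0045 | pos [0.5431 0.222  0.2588] yaw 1.265 tilt [-4.0e-04 -1.3e-03 -1.0e+00]
F [ 0.7 -0.2 -4.6] grip 0.127 59.1 t 7.8333 q [-0.61  0.39  0.19  1.91 -0.09  0.85  0.89]
```

View pics/over.png

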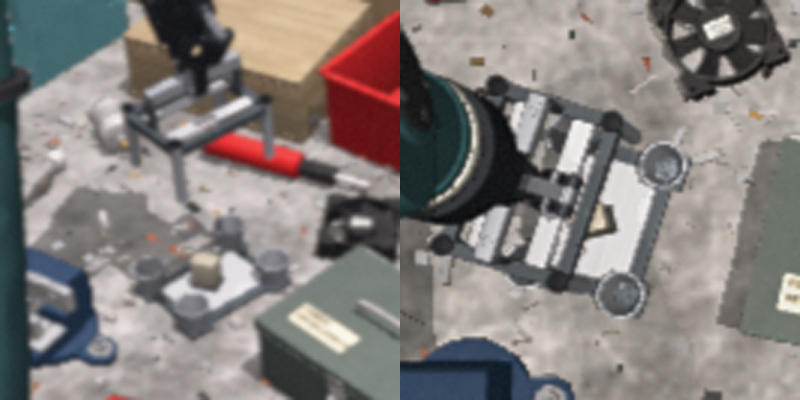

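The frame hangs level over the base and aligned with it in yaw. I'll check the in-hand offset from its caps in the top view.

Run:
```python
from h import *
T=get_image("top");S=get_image("scene")
p=np.array([(495,87),(613,122),(556,280),(442,243)])
q=cast(T,(p-[400,0])/3.008+[105,150],.2483); print(fit(q),q.round(3).tolist())
p=np.array([(128,111),(178,146),(267,99)])
print(cast(S,p/3.008+[145,95],.2483).round(3).tolist(),"centre",cast(S,p[[0,2]]/3.008+[145,95],.2483).mean(0))
go(.5413,.2234,.14,1.267)
```

```text
(array([0.5436, 0.2195]), np.float64(2.8377), array([ 81.6, 108.7,  78.5, 107.1])) [[0.607, 0.242], [0.583, 0.164], [0.48, 0.198], [0.504, 0.273]]
[[0.496, 0.266], [0.475, 0.189], [0.583, 0.16]] centre [0.53957331 0.21279553]
shift [0.0076 0.0056 0.298 ] turn -0.0112 | pos [0.5435 0.2205 0.2592] yaw 1.261 tilt [ 2.0e-04 -1.2e-03 -1.0e+00]
F [ 0.2 -0.2 -5. ] grip 0.123 59.1 t 8.0333 q [-0.6   0.39  0.19  1.91 -0.09  0.85  0.89]
```

Call:
arm_command:
  series:
    - [0.005,0.009,0.02,0,0]
    - [0.005,0.009,0.06,0,0]
    - [0.005,0.009,0.11,0,0]
    - [0.005,0.009,0.16,0,0]
    - [0.005,0.009,0.21,0,0]
    - [0.005,0.009,0.25,0,0]
    - [0.005,0.009,0.28,0,0]
    - [0.005,0.009,0.297,0,0]
    - [0.005,0.009,0.297,0,0]
    - [0.005,0.009,0.297,0,0]

```text
time_s: 8.87
ee_pos: [0.5424, 0.2269, 0.1406]
orientation: [0.153, 0.988, 0.0, 0.0]
contact_force: [-0.4, -0.2, -4.0]
grip_width: 0.126
grip_force: 59.1
```

Run:
```python
from h import *
go(.5413,.2234,.0885,1.267)
S=get_image("scene")["img"][:,:,::-1];T=get_image("top")["img"][:,:,::-1]
f=lambda im,x,y:cv2.resize(im[y:y+100,x:x+100],(400,400),interpolation=cv2.INTER_CUBIC)
cv2.imwrite("pics/low.png",np.hstack([f(S,160,120),f(T,115,170)]))
```

```text
shift [-1.000e-04 -9.100e-03  1.302e-01] turn -0.0056 | pos [0.5424 0.2269 0.1406] yaw 1.264 tilt [ 4.e-04  1.e-04 -1.e+00]
F [-0.4 -0.2 -4. ] grip 0.126 59.1 t 8.8667 q [-0.58  0.54  0.15  2.   -0.13  0.61  0.92]
```

View pics/low.png

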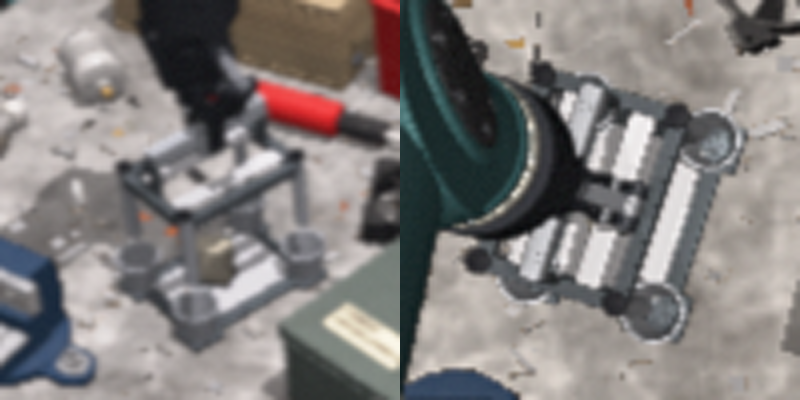

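Posts hang just above their cups in both views. In the crop, the top-view caps are at (544,72), (677,116), (616,301) and (478,260). Measuring again.

Run:
```python
from h import *
T=get_image("top");S=get_image("scene")
p=np.array([(544,72),(677,116),(616,301),(478,260)])
q=cast(T,(p-[400,0])/4+[115,170],.130); print(fit(q))
p=np.array([(124,169),(180,216),(296,160)])
print("scene",cast(S,p/4+[160,120],.130).round(3).tolist(),"centre",cast(S,p[[0,2]]/4+[160,120],.130).mean(0).round(4))
go(.5413,.2234,.0885,1.267)
```

```text
(array([0.5434, 0.2253]), np.float64(2.8398), array([ 79.1, 107.7,  80.4, 110.5]))
scene [[0.498, 0.273], [0.474, 0.201], [0.576, 0.163]] centre [0.5368 0.218 ]
shift [ 0.0009 -0.0105  0.1327] turn -0.0051 | pos [0.5428 0.2273 0.1416] yaw 1.264 tilt [ 0.0021  0.0011 -1.    ]
F [-0.1 -0.7 -4.4] grip 0.127 59.1 t 9.0667 q [-0.58  0.54  0.15  2.   -0.13  0.61  0.92]
```

The offsets are within 3 mm, and the two views' errors have opposite signs. That is well inside the cup flare, so I'll descend slowly and watch the force.

Call:
arm_command:
  series:
    - [0,0,0.015,0,0]
    - [0,0,0.03,0,0]
    - [0,0,0.045,0,0]
    - [0,0,0.06,0,0]
    - [0,0,0.075,0,0]
    - [0,0,0.085,0,0]
    - [0,0,0.095,0,0]
    - [0,0,0.1,0,0]
    - [0,0,0.1,0,0]

```text
time_s: 9.82
ee_pos: [0.5417, 0.2268, 0.0999]
orientation: [0.153, 0.988, -0.0, -0.0]
contact_force: [0.7, 0.3, -4.6]
grip_width: 0.129
grip_force: 59.1
```

```bash
python3 -c "
from h import *
go(.5413,.2234,.0895,1.267)"
```

```text
shift [-0.0017 -0.0083  0.026 ] turn -0.0049 | pos [0.5417 0.2268 0.0999] yaw 1.265 tilt [-9.e-04 -5.e-04 -1.e+00]
F [ 0.7  0.3 -4.6] grip 0.129 59.1 t 9.8167 q [-0.57  0.6   0.13  2.02 -0.15  0.53  0.93]
```

No contact so far, with the feet about 10 mm above the cup floors. I'll go the last stretch in small steps.

Call:
arm_command:
  series:
    - [0,0,0.005,0,0]
    - [0,0,0.01,0,0]
    - [0,0,0.014,0,0]
    - [0,0,0.018,0,0]
    - [0,0,0.021,0,0]
    - [0,0,0.021,0,0]

```text
time_s: 10.32
ee_pos: [0.5418, 0.2269, 0.0919]
orientation: [0.153, 0.988, -0.0, -0.0]
contact_force: [0.3, 0.2, -4.1]
grip_width: 0.125
grip_force: 59.1
```

```bash
python3 -c "
from h import *
go(.5413,.2234,.0895,1.267)"
```

```text
shift [-0.0015 -0.0087  0.0059] turn -0.0048 | pos [0.5418 0.2269 0.0919] yaw 1.265 tilt [-3.e-04 -2.e-04 -1.e+00]
F [ 0.3  0.2 -4.1] grip 0.125 59.1 t 10.3167 q [-0.56  0.62  0.13  2.02 -0.15  0.51  0.94]
```

Call:
arm_command:
  series:
    - [0,0,0.002,0,0]
    - [0,0,0.004,0,0]
    - [0,0,0.006,0,0]
    - [0,0,0.008,0,0]
    - [0,0,0.008,0,0]

```text
time_s: 10.73
ee_pos: [0.542, 0.227, 0.0895]
orientation: [0.153, 0.988, 0.0, 0.0]
contact_force: [-2.8, -1.6, 1.3]
grip_width: 0.124
grip_force: 60.0
```

Call:
arm_command:
  series:
    - [0,0,0.001,0,0]
    - [0,0,0.002,0,0]
    - [0,0,0.002,0,0]

```text
time_s: 10.98
ee_pos: [0.542, 0.2269, 0.0895]
orientation: [0.153, 0.988, 0.0, 0.0]
contact_force: [-3.1, -0.2, 9.0]
grip_width: 0.131
grip_force: 61.0
```

Run:
```python
from h import *
go(.5413,.2234,.0895,1.267)
S=get_image("scene")["img"][:,:,::-1];T=get_image("top")["img"][:,:,::-1]
f=lambda im,x,y:cv2.resize(im[y:y+80,x:x+80],(400,400),interpolation=cv2.INTER_CUBIC)
cv2.imwrite("pics/home.png",np.hstack([f(S,170,145),f(T,130,180)]))
```

```text
shift [-0.001  -0.009  -0.0001] turn -0.005 | pos [0.542  0.2269 0.0895] yaw 1.264 tilt [ 1.e-04  4.e-04 -1.e+00]
F [-3.1 -0.2  9. ] grip 0.131 61.0 t 10.9833 q [-0.56  0.62  0.13  2.02 -0.15  0.51  0.94]
```

View pics/home.png

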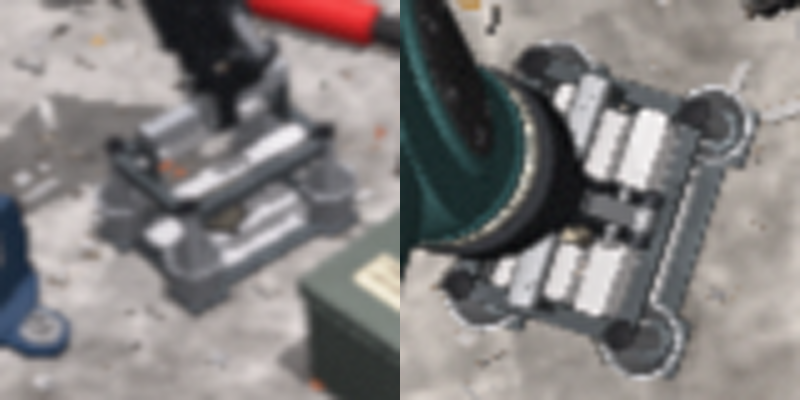

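All four posts are in their cups, the frame is level, and the TCP height is the expected one (0.0835 + 0.006 m). Releasing now.

Call:
arm_command:
  series:
    - [0,0,-0.001,0,0]
    - [0,0,-0.001,0,15]
    - [0,0,-0.001,0,30]
    - [0,0,-0.001,0,50]
    - [0,0,-0.001,0,70]
    - [0,0,-0.001,0,70]
    - [0,0,-0.001,0,70]
    - [0,0,-0.001,0,70]

```text
time_s: 11.75
ee_pos: [0.542, 0.2269, 0.0884]
orientation: [0.153, 0.988, -0.0, 0.0]
contact_force: [0.9, -0.8, -0.4]
grip_width: 0.821
grip_force: 0.0
```

Call:
arm_command:
  series:
    - [0,0,-0.01,0,70]
    - [0,0,-0.04,0,70]
    - [0,0,-0.1,0,70]
    - [0,0,-0.18,0,70]
    - [0,0,-0.27,0,70]
    - [0,0,-0.36,0,70]
    - [0,0,-0.42,0,70]
    - [0,0,-0.45,0,70]
    - [0,0,-0.45,0,70]

```text
time_s: 12.5
ee_pos: [0.5442, 0.2276, 0.2734]
orientation: [0.153, 0.988, 0.003, 0.004]
contact_force: [0.4, 0.0, 0.1]
grip_width: 0.819
grip_force: 0.0
```

Run:
```python
from h import *
go(.5413,.2234,.26,1.267)
S=get_image("scene")["img"][:,:,::-1];T=get_image("top")["img"][:,:,::-1]
f=lambda im,x,y,w:cv2.resize(im[y:y+w,x:x+w],(400,400),interpolation=cv2.INTER_CUBIC)
cv2.imwrite("pics/end.png",np.hstack([f(S,170,145,80),f(T,130,180,80)]))
```

```text
shift [ 0.0039 -0.0125  0.0334] turn -0.0056 | pos [0.5442 0.2276 0.2734] yaw 1.264 tilt [ 0.0077  0.0041 -1.    ]
F [0.4 0.  0.1] grip 0.819 0.0 t 12.5 q [-0.62  0.37  0.19  1.89 -0.09  0.88  0.88]
```

View pics/end.png

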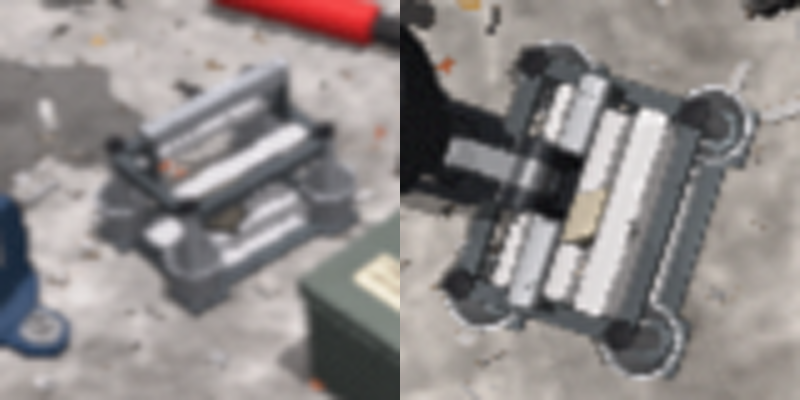

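The frame stands level with each post in its cup, the relay is still upright, and the gripper is clear.

Call:
arm_command:
  series:
    - [0,0,0,0,70]
    - [0,0,0,0,70]
    - [0,0,0,0,70]

```text
time_s: 12.85
ee_pos: [0.5411, 0.2266, 0.2671]
orientation: [0.153, 0.988, -0.001, -0.001]
contact_force: [0.7, -0.0, -0.9]
grip_width: 0.822
grip_force: 0.0
```

```bash
python3 -c "
from station import ticket
print(ticket.job_done())"
```

```text
the job is handed in; nothing more can be done
None
```

The larger post frame stands fully home in the four cups and is released, the smaller frame was not touched, and the job was handed in at about 13 s; no verdict was returned.

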